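Turn the toy cart's wheel until its valve stem points straight up

TASK

The spoked wheel of a children's hand cart sits in the wheel stand on the toy museum's workbench: get it ready for the pump by gently pushing its spokes, one after another, until the valve stem points straight up, with the white cap at the very top of the wheel, and leave the wheel at rest there. Do not grip or lift anything, keep off the tyre and the valve, which are fragile, do not shift or lift the stand, and leave the toy car, doll, tin and spanner where they are.

Things in the scene. Friction and masses are not known exactly. Their poses are not given: they have to be found in the camera images.
- stand: Loose, heavy wheel stand (4 kg). Origin: centre of the underside of its grey base plate (200 x 220 x 12 mm) on the bench. x axis: along the level axle, away from the robot (yaw at most 0.3 rad); z up. Two upright blue bars, 20 mm wide (y), 8 mm thick (x), at x = -68 and +68 mm, reach 14 mm above the axle; the rest of the wheel's near face is open.
- hub (a point): Centre of the wheel, on the axle in the middle plane of rim and tyre, 180 mm above the bench; axes as the stand's. The steel hub has 20 mm radius and runs along the axle from 46 mm on the robot's side of this plane to 22 mm beyond it. The red rim has 113 mm inner radius and is 22 mm wide along the axle.
- wheel (a joint): Wheel angle about the stand's x axis, rad: 0 when the valve stem points straight up; growing, it carries the stem from the top towards the stand's -y side (clockwise as seen from the robot). Turns either way without end stops; starts between 1.6 and 4.6. Stiff bearing, 0.2 N m of friction (3 N at 70 mm from the axle): it stays where it is left. The wheel weighs about 1 kg.
- spoke (a point): Point on the centre line of one of five straight yellow spokes, 70 mm from the axle and 16.5 mm nearer the robot than the rim's middle plane; 36 degrees from the stem, on the side of growing angle. Spokes 12 mm wide, 10 mm thick, 72 degrees apart (36, 108, 180, 252, 324 degrees from the stem), dished: 36 mm nearer the robot than the rim at 18 mm from the axle, level with it at 114 mm.
- tyre: The black tyre and the valve, turning with the wheel; origin at the centre of the wheel, its z axis along the valve stem (outwards), x along the axle. Tyre from 121 to 149 mm radius, 28 mm thick along the axle. The bent brass valve comes out of the rim on the far side and runs outwards over the sidewall, 23 mm beyond the middle plane.
- valve_tip (a point): Outer end of the white valve cap (12 mm diameter), 160 mm from the axle, 23 mm beyond the wheel's middle plane, on the side away from the robot.
- car: Red and white toy car, loose, 105 x 48 x 53 mm, origin under its centre, x along it. To be left alone.
- doll: Green wooden peg doll with a yellow hat, loose, 48 mm diameter, 87 mm high, origin under its centre. To be left alone.
- tin: Blue polish tin, loose, 60 mm diameter, 70 mm high, origin under its centre. To be left alone.
- spanner: Steel spanner lying flat, loose, 150 mm long along its x, origin under its middle. To be left alone.

How it is judged:
By the outcome, as a careful person would: the job done as asked, in the order asked, and still so for the second after the job is handed in, with the robot touching nothing.
It also fails if it takes over 67 s, if anything falls off the work surface, if the arm or the gripper's body presses on something with over 40 N, if the wrist force passes 120 N, or if a joint passes its speed limit or range.

ROBOT

A 6-joint arm with a two-finger parallel gripper is mounted at the origin on the work surface. World frame = base frame: x ahead of the robot, y to its left, z up, the work surface at z = 0. Lengths are in mm, angles in degrees, forces in N, time in s.
With the tool pointing down it reaches from about 350 to 850 mm from the base axis. Payload 8.1 kg.
Tool frame: the origin (TCP) lies at the very end of the fingers, on their centre line; the grasp point (between the pads) lies 19 mm behind it (r.grip_point_offset is the distance from the TCP to the grasp point, in mm); z points along the fingers, y is the line along which they close (so a half turn about z gives the same grasp; the last joint's range is limited). The gripper opens to 85 mm and grips with 20 to 120 N. Pads are 22 mm wide; open, the fingers measure 114 mm over their backs; the gripper's body (76 mm by 85 mm) begins 54 mm behind the grasp point. The pads swing forward as they close: fully open they stand 13 mm farther back than shut.
Start: joints at [-71.929, 7.471, 85.268, -0, 87.261, -4.893], TCP at [234.113, -552.446, 192.492] pointing down, gripper open.
Joint ranges: [-169.43, 169.43], [-51.17, 129.36], [1.28, 143.12], [-76.62, 256.62], [0, 156.53], [-152.29, 152.29]. Speed limits (degrees/s): [136.94, 136.94, 159.86, 180, 180, 180].

INTERFACE

Orientations are given as [roll, pitch, yaw] about the fixed x, y, z axes, in that order (R = Rz(yaw) Ry(pitch) Rx(roll)).
In Python, from bench import status, eyes, r gives the robot as it stands.
- The arm moves only by the shell command python3 -m handwheel 'ROWS' [FORCE]. ROWS is a JSON object whose one key "series" holds a list that holds one entry, the list of rows, each a list of 7 numbers: the shift along the tool's x, y, z in cm, then the turn, a rotation vector about the tool's x, y, z in rad, then the opening, from 0 (shut) to 1 (fully open). In form: {"series": [[[tx, ty, tz, rx, ry, rz, claw], ...]]}. A call has 1 to 12 rows; each row is the pose to reach, as a shift and turn from the pose commanded when the call began, along the tool's axes at that moment; what a row does not reach only later rows make up. A row lasts 1/8 s, in which the tool goes at most 62.5 mm and 10.7 degrees, less where a joint would pass 70% of its speed; a pose out of reach is approached as far as the arm can. A call with a gripper value outside its range is refused whole. The fingers move at their own pace and stop on an object; FORCE is the grip in N (left out, the last holds). Time passes only in rows, so rows that repeat a pose let the fingers close. It gives the time, the measured TCP pose, the force, the opening and the grip force at its end, in the units of the state.
- status.sense(): the state, without advancing time (a new reading comes with each control period).
- eyes.snapshot(name): name is "side" or "top" or "wrist"; returns a dict with "img" (420x560x3 uint8, red, green, blue), "mtx" (3x3 intrinsics, pixels), "R" (3x3) and "t" (3): a world point X has camera coordinates R X + t. Camera axes: x right, y down, z forward; pixel columns grow to the right and rows downward; lengths in mm; the calibration is good to about 2 mm. A picture is of the moment at which its call begins. There is no depth.
- r.hand_in(): hands the job in; it is judged then, once.
The state is a dict: "time": time; "joint_pos": joint angles; "qd": joint speeds; "joint_efforts": joint torques, N m; "tool_pos": TCP position; "tcp_rot": TCP orientation; "ft_force": force on the tool from outside, world axes, zero at the start; "wrist_torque": the same for the moment, N m; "finger_gap": finger opening in mm; "grip_force": force on a finger pad.
Only numpy, scipy, OpenCV 4.12 (cv2) and the standard library are available. Lean on these libraries where they do the work, as an engineer would, in place of code of your own. Each camera call takes 0.05 s, during which the arm holds its last target. There are 200 camera calls.

## Working session

There is one attempt and no reset: what is moved stays moved. The work goes in short steps, Python scripts to look and compute and a shell command to move; the robot and the scene stay as the last step left them, time stands still between calls to the robot, and variables do not carry over. Pictures are saved under pics/ and viewed, at most 10 in all, crops included, and the job is handed in when it is done.

```bash
ls; mkdir -p pics; python3 - <<'E'
from bench import status, eyes, r
import cv2,numpy as np
s=status.sense();print(s)
ims=[]
for n in("side","top"):
    d=eyes.snapshot(n);cv2.imwrite(f"pics/{n}0.png",d["img"][:,:,::-1]);np.savez(f"pics/{n}0.npz",**d)
    print(n,d["mtx"].round(1).tolist(),d["R"].round(3).tolist(),d["t"].round(1).tolist())
E
```

```text
pics
{'time': 0.0, 'joint_pos': array([-7.19289345e+01,  7.51586326e+00,  8.53292885e+01,  1.13268787e-03,
        8.72619874e+01, -4.89441409e+00]), 'qd': array([ 0.01102709, -0.05407633,  0.05685652,  0.03549713,  0.00491555,
        0.05977246]), 'joint_efforts': array([-1.39871754e-03, -5.69410694e+01, -5.00548911e+01, -3.00549673e-04,
        1.43819008e-02, -8.81414365e-06]), 'tool_pos': array([ 233.92633454, -551.84191931,  191.43654544]), 'tcp_rot': array([-1.79893348e+02, -1.02682449e-02,  2.29654149e+01]), 'ft_force': array([-0.41648278, -0.14705823, -0.37682609]), 'wrist_torque': array([ 0.00835049, -0.00421663, -0.0397451 ]), 'grip_force': 0.0, 'finger_gap': 85.40763149359508}
side [[530.8, 0.0, 279.3], [0.0, 530.8, 202.3], [0.0, 0.0, 1.0]] [[-0.979, -0.203, 0.001], [-0.132, 0.636, -0.76], [0.154, -0.744, -0.65]] [584.0, 232.3, 1187.5]
top [[521.5, 0.0, 274.3], [0.0, 521.5, 213.6], [0.0, 0.0, 1.0]] [[0.034, -0.999, -0.0], [-0.972, -0.033, -0.232], [0.232, 0.008, -0.973]] [-7.5, 638.0, 1338.5]
```

View pics/side0.png

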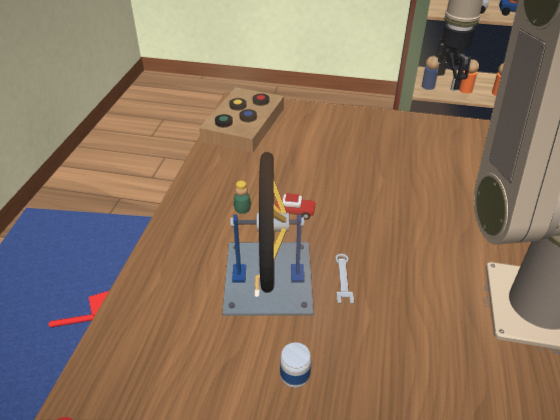

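View pics/top0.png

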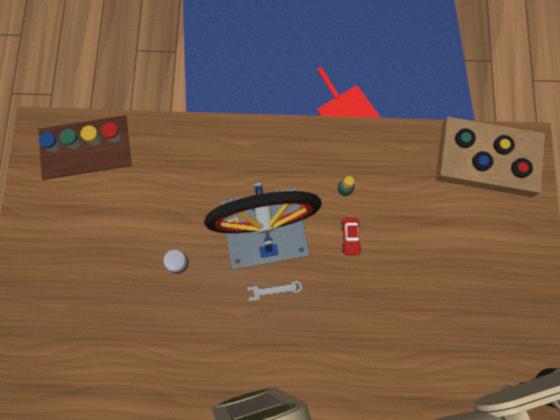

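The side view shows the wheel edge-on: valve cap low at about (257,292), post tops at about (235,218) and (302,220). The top view shows the post tops at about (259,187) and (268,242), with the plate below and the doll and car to the right, tin to the left and spanner in front.

```bash
cat > h.py <<'E'
import numpy as np,cv2
def load(n): return dict(np.load(f"pics/{n}.npz"))
def ray(d,p):
    v=d["R"].T@np.linalg.inv(d["mtx"])@np.array([p[0],p[1],1.]);return -d["R"].T@d["t"],v/np.linalg.norm(v)
def plane(d,p,z):
    c,v=ray(d,p);return c+v*(z-c[2])/v[2]
def tri(obs):
    A=np.zeros((3,3));b=np.zeros(3)
    for d,p in obs:
        c,v=ray(d,p);P=np.eye(3)-np.outer(v,v);A+=P;b+=P@c
    X=np.linalg.solve(A,b);return X
def proj(d,X):
    q=d["mtx"]@(d["R"]@np.asarray(X)+d["t"]);return q[:2]/q[2]
E
python3 - <<'E'
from h import *
S,T=load("side0"),load("top0")
for n,d,(x0,y0,x1,y1) in(("side",S,(205,140,335,325)),("top",T,(195,175,330,275))):
    im=d["img"][y0:y1,x0:x1];h=cv2.cvtColor(im,cv2.COLOR_RGB2HSV)
    m=cv2.inRange(h,(100,130,40),(125,255,255))
    k,_,st,ce=cv2.connectedComponentsWithStats(m)
    for i in range(1,k):
        if st[i,4]>12: print(n,"blue",st[i]+np.array([x0,y0,0,0,0]),ce[i]+[x0,y0])
    g=cv2.inRange(h,(95,25,50),(115,129,160));g=cv2.morphologyEx(g,cv2.MORPH_OPEN,np.ones((3,3)))
    k,l,st,ce=cv2.connectedComponentsWithStats(g);pts=np.argwhere(g)[:,::-1].astype(np.float32)
    i=cv2.minAreaRect(pts);print(n,"plate",(cv2.boxPoints(i)+[x0,y0]).round(1).tolist())
for a,b in(((235.5,218),(259,185)),((301.5,219),(268.5,240))):print(tri([(S,a),(T,b)]).round(1))
a=cv2.resize(S["img"][140:325,205:335],None,fx=3.2,fy=3.2,interpolation=2)
b=cv2.resize(T["img"][175:275,195:330],None,fx=2.8,fy=2.8,interpolation=2)
o=np.zeros((592,416+378,3),np.uint8);o[:a.shape[0],:a.shape[1]]=a;o[:b.shape[0],416:416+b.shape[1]]=b
cv2.imwrite("pics/crop0.png",o[:,:,::-1])
E
```

```text
side blue [232 215  14  67 352] [237.53693182 259.33238636]
side blue [292 271   3   9  14] [292.42857143 275.42857143]
side plate [[224.0, 243.0], [304.0, 243.0], [304.0, 313.0], [224.0, 313.0]]
top blue [256 186   5   4  16] [257.875 187.125]
top blue [265 238   7   3  15] [267.46666667 238.73333333]
top blue [260 245  18  12 167] [268.37724551 250.31137725]
top plate [[220.0, 197.5], [294.9, 183.9], [307.7, 254.4], [232.8, 268.0]]
[681.9  54.  188.9]
[543.6  25.1 185.5]
```

View pics/crop0.png

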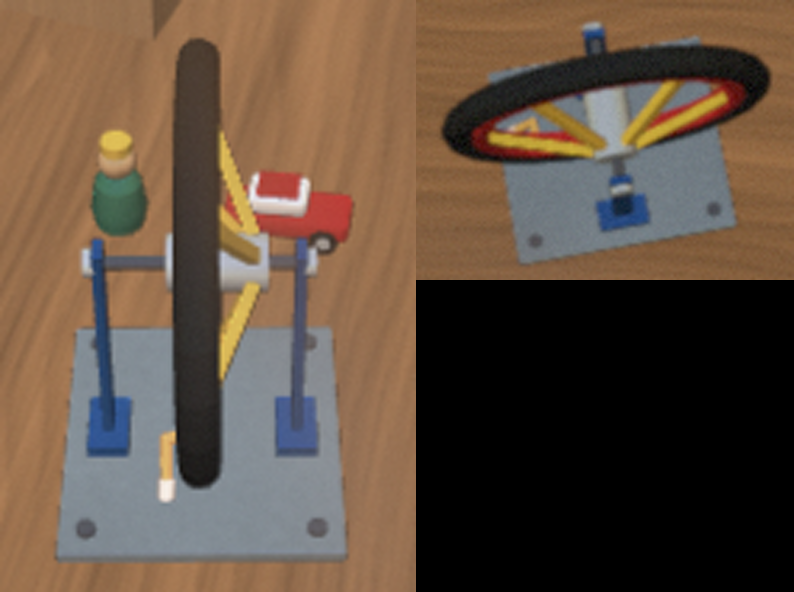

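The crop shows the cap end at side pixel (257,295.6), the plate's near and far corners, and the valve on the left (+y) side of the wheel in the top view.

```bash
python3 - <<'E'
from h import *
S,T=load("side0"),load("top0")
cs=[(222.8,314),(313.1,314),(308.4,242.5),(229.4,242.5)]
ct=[(232.5,268.9),(308.9,255.4)]
P=[plane(S,p,12) for p in cs];Q=[plane(T,p,12) for p in ct]
for p in P+Q:print(p.round(1))
print("centre",np.mean(P,0).round(1))
e=Q[1]-Q[0];print("near edge",np.linalg.norm(e),"yaw",np.arctan2(e[0],-e[1]))
for i,j in((0,1),(3,2)):
    e=P[i]-P[j];print(np.linalg.norm(e),"yaw",np.arctan2(e[1],e[0]))
for hub,yaw in(((612.8,39.5),.206),((613,39),.18)):
    H=np.array([*hub,180]);ax=np.array([np.cos(yaw),np.sin(yaw),0]);ay=np.array([-np.sin(yaw),np.cos(yaw),0])
    for p in((256.9,295.6),):
        c,v=ray(S,p);X=c+v*((23-(c-H)@ax)/(v@ax));d=X-H
        print("tip",X.round(1),"y,z,r",d@ay,d[2],np.hypot(d@ay,d[2]),"angle",np.arctan2(-(d@ay),d[2])%6.283)
    # angle by circle in plane: best-fit 160 mm tip
    a=np.linspace(0,6.283,1258);E=[np.linalg.norm(proj(S,H+23*ax+160*(-np.sin(t)*ay+np.array([0,0,np.cos(t)])))-(256.9,295.6)) for t in a]
    print(a[np.argmin(E)],min(E)); print(proj(S,H+68*ax),proj(S,H-68*ax),proj(T,H-68*ax+[0,0,14]))
for n,p,z in(("car",(351,236),40),("doll",(348,183),80),("tin",(175,261),70),("sp0",(250,293),5),("sp1",(300,287),5)):print(n,plane(T,p,z).round(0))
E
```

```text
[685.9 174.   12. ]
[493.5 134.   12. ]
[539.1 -81.3  12. ]
[731.8 -41.2  12. ]
[491.9 124.8  12. ]
[536.7 -85.7  12. ]
centre [612.6  46.4  12. ]
near edge 215.13767564168944 yaw 0.20956639803430935
196.57383771798817 yaw 0.20458340423849972
196.86576294481532 yaw 0.204748080558681
tip [610.7 161.9  78.2] y,z,r 120.19111167949224 -101.83025367362279 157.5287398857318 angle 4.009316361397315
3.8537732696897375 0.47101422155241135
[236.27355302 220.82961769] [299.87103928 220.77834754] [268.29264436 238.53376672]
tip [620.5 126.5  33.7] y,z,r 84.7194962566659 -146.25163814128553 169.01755738677787 angle 3.666446309474003
3.8537732696897375 0.8964764625878453
[236.30461052 220.10387431] [299.83473962 221.16998428] [267.78640093 238.57294978]
car [ 590. -199.   40.]
doll [ 730. -185.   80.]
tin [500. 274.  70.]
sp0 [428.  74.   5.]
sp1 [449. -63.   5.]
```

Hub is about (613, 42, 180), yaw 0.206 (plate edge 215–220 mm, tip radius about 160 mm: both consistent) and the wheel is at about 3.85–4.0. Next I swing the tool to horizontal, sideways of the arm, in free space.

```bash
cat >> h.py <<'E'
from scipy.spatial.transform import Rotation as Ro
YAW=.206
AX=np.array([np.cos(YAW),np.sin(YAW),0]);AY=np.array([-np.sin(YAW),np.cos(YAW),0]);AZ=np.array([0,0,1.])
def goal(p,G=np.c_[AZ,-AY,AX]):
    from bench import status
    s=status.sense();C=Ro.from_euler("xyz",s["tcp_rot"],degrees=True)
    print("shift cm",(C.inv().apply(np.array(p)-s["tool_pos"])/10).round(2),"rotvec",(C.inv()*Ro.from_matrix(G)).as_rotvec().round(3),"tcp",s["tool_pos"].round(1),"j",s["joint_pos"].round(1),"F",s["ft_force"].round(1),"t",s["time"])
E
python3 - <<'E'
from h import *
goal([300,-500,300])
E
```

```text
shift cm [  8.11  -2.22 -10.84] rotvec [-0.154  1.565  0.152] tcp [ 233.9 -551.9  191.5] j [-71.9   7.5  85.3   0.   87.3  -4.9] F [ 0.7 -0.6  0.1] t 0.1
```

```bash
python3 -m handwheel '{"series": [[[8,-2.2,-10.8,-0.154,1.565,0.152,0],[8,-2.2,-10.8,-0.154,1.565,0.152,0],[8,-2.2,-10.8,-0.154,1.565,0.152,0],[8,-2.2,-10.8,-0.154,1.565,0.152,0],[8,-2.2,-10.8,-0.154,1.565,0.152,0],[8,-2.2,-10.8,-0.154,1.565,0.152,0],[8,-2.2,-10.8,-0.154,1.565,0.152,0],[8,-2.2,-10.8,-0.154,1.565,0.152,0],[8,-2.2,-10.8,-0.154,1.565,0.152,0],[8,-2.2,-10.8,-0.154,1.565,0.152,0],[8,-2.2,-10.8,-0.154,1.565,0.152,0],[8,-2.2,-10.8,-0.154,1.565,0.152,0]]]}'; python3 - <<'E'
from h import *
goal(np.array([613,42,180])-230*AX+AZ*60)
E
```

```text
time: 1.6
tool_pos: [299.3, -501.4, 301.8]
tcp_rot: [121.1, -89.7, 70.7]
ft_force: [-1.1, -0.9, 0.4]
finger_gap: 0.2
grip_force: 0.0
shift cm [ -5.91 -46.79  18.86] rotvec [-0.001  0.003  0.005] tcp [ 299.3 -501.4  301.8] j [-104.3   25.1   97.5   75.1  111.7  -35.7] F [-1.1 -0.9  0.4] t 1.6
```

```bash
python3 -m handwheel '{"series": [[[-2,-12,6,0,0,0,0],[-4,-24,12,0,0,0,0],[-6,-36,18,0,0,0,0],[-6,-42,22,0,0,0,0],[-6,-46.8,26,0,0,0,0],[-6,-46.8,26,0,0,0,0],[-6,-46.8,26,0,0,0,0],[-6,-46.8,26,0,0,0,0],[-6,-46.8,26,0,0,0,0],[-6,-46.8,26,0,0,0,0],[-6,-46.8,26,0,0,0,0],[-6,-46.8,26,0,0,0,0]]]}'; python3 - <<'E'
from h import *
goal(np.array([613,42,180])-150*AX+AZ*60)
from bench import eyes
d=eyes.snapshot("wrist");cv2.imwrite("pics/w1.png",d["img"][:,:,::-1]);np.savez("pics/w1.npz",**d)
print(-d["R"].T@d["t"],proj(d,[613,42,180]))
E
```

```text
time: 3.1
tool_pos: [502.4, -130.7, 163.7]
tcp_rot: [10.1, -88.1, -175.4]
ft_force: [0.6, 0.2, 0.2]
finger_gap: -0.5
grip_force: 0.0
shift cm [  7.71 -14.61   0.37] rotvec [-0.052 -0.033  0.005] tcp [ 502.4 -130.7  163.7] j [-75.7  12.3 143.   90.4  91.9 -65.6] F [0.6 0.2 0.2] t 3.1
[ 325.07860216 -176.40111364  228.88511587] [130.94682326 171.40421002]
```

View pics/w1.png

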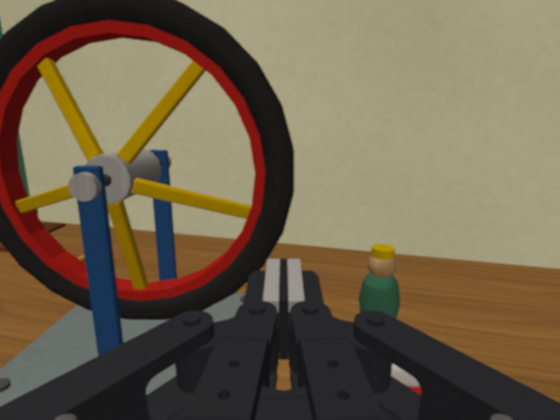

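The wrist view shows the wheel face from the right: hub at about (105,178), near bar from (88,170) to (105,340), the five yellow spokes and the doll at (381,285). The elbow is at its limit (143°), so the standoff must be shorter or angled. Now I measure hub and angle from this view.

```bash
cat >> h.py <<'E'
from scipy.optimize import least_squares
def wheel(d,H,verbose=1,box=None):
    H=np.array(H,float);im=d["img"];h=cv2.cvtColor(im,cv2.COLOR_RGB2HSV)
    y=cv2.inRange(h,(20,150,80),(32,255,255));y=cv2.erode(y,np.ones((3,3)))
    p=np.argwhere(y)[:,::-1];c=-d["R"].T@d["t"]
    V=(d["R"].T@np.linalg.inv(d["mtx"])@np.c_[p,np.ones(len(p))].T).T
    r=np.full(len(p),70.)
    for _ in range(30):
        x=-36+36*(r-18)/96-3;X=c+V*((x-(c-H)@AX)/(V@AX))[:,None]-H
        r=.5*r+.5*np.clip(np.hypot(X@AY,X@AZ),10,130)
    rr=np.hypot(X@AY,X@AZ);k=(rr>30)&(rr<105);X=X[k];u=X@AY;w=X@AZ;ph=np.arctan2(-u,w)
    m=np.angle(np.exp(5j*ph).mean())/5   # spoke angle modulo 72
    th=(m-np.radians(36))%np.radians(72)
    if verbose:
        for q in range(5):
            s=np.abs(np.angle(np.exp(1j*(ph-m-q*np.radians(72)))))<.5
            if s.sum()>20: print("spoke",round(np.degrees(m)+72*q,1),"n",s.sum(),"own",np.degrees(np.angle(np.exp(1j*ph[s]).mean())).round(1),"r",rr[k][s].min().round(),rr[k][s].max().round())
    return th
def rimfit(d,H):
    H=np.array(H,float);h=cv2.cvtColor(d["img"],cv2.COLOR_RGB2HSV)
    k=(h[...,2]<45).astype(np.uint8)*255;k[260:,190:]=0
    cs=cv2.findContours(k,cv2.RETR_CCOMP,cv2.CHAIN_APPROX_NONE)[0]
    return cs
E
python3 - <<'E'
from h import *
d=load("w1");H=[613,42,180]
th=wheel(d,H);print("theta cands",[round(th+k*1.2566,3) for k in range(5)])
h=cv2.cvtColor(d["img"],cv2.COLOR_RGB2HSV)
# rim/tyre: red-black boundary at near face, x~-11, r~121
red=(cv2.inRange(h,(0,150,60),(8,255,255))|cv2.inRange(h,(172,150,60),(180,255,255)));blk=(h[...,2]<50).astype(np.uint8)*255
e=(cv2.dilate(red,np.ones((3,3)))>0)&(cv2.dilate(blk,np.ones((3,3)))>0);e[260:,190:]=0
p=np.argwhere(e)[:,::-1];H=np.array(H,float)
def P(x):
    c=-d["R"].T@d["t"];V=(d["R"].T@np.linalg.inv(d["mtx"])@np.c_[p,np.ones(len(p))].T).T
    X=c+V*((x-(c-H)@AX)/(V@AX))[:,None]-H;return np.c_[X@AY,X@AZ]
Q=P(-11);f=least_squares(lambda v:np.hypot(Q[:,0]-v[0],Q[:,1]-v[1])-v[2],[0,0,120],loss="soft_l1",f_scale=2);print(len(p),"edge circle dy,dz,r",f.x.round(1))
E
```

```text
spoke -35.4 n 1177 own -33.7 r 30.0 105.0
spoke 36.6 n 1248 own 37.2 r 30.0 105.0
spoke 108.6 n 1115 own 107.3 r 30.0 105.0
spoke 180.6 n 933 own 179.1 r 30.0 105.0
spoke 252.6 n 462 own -107.1 r 44.0 105.0
theta cands [np.float64(0.011), np.float64(1.267), np.float64(2.524), np.float64(3.78), np.float64(5.037)]
1553 edge circle dy,dz,r [  0.   -0.  123.1]
```

Rim check passes (red/black edge centred on the hub, r≈122). Theta ≈ 3.78 (216.6°), so I need about +143.4°, two 72° pushes clockwise. I go to the entry standoff behind the spoke at 36°.

```bash
cat >> h.py <<'E'
HUB=np.array([613,42,180.])
def at(phi,r,x):
    p=np.radians(phi);return HUB+x*AX-r*np.sin(p)*AY+r*np.cos(p)*AZ
def where():
    from bench import status
    s=status.sense();d=s["tool_pos"]-HUB;u,w=d@AY,d@AZ
    print("phi",np.degrees(np.arctan2(-u,w)).round(1),"r",np.hypot(u,w).round(1),"x",(d@AX).round(1),"y,z",u.round(1),w.round(1))
E
python3 - <<'E'
from h import *
where();goal(at(18,70,-95))
E
```

```text
phi 96.8 r 146.1 x -143.2 y,z -145.1 -17.2
shift cm [  8.25 -12.04   5.72] rotvec [-0.052 -0.033  0.003] tcp [ 502.5 -129.3  162.8] j [-75.6  12.4 143.1  90.4  91.9 -65.7] F [-0.4  2.  -1.4] t 3.15
```

```bash
python3 -m handwheel '{"series": [[[0,0,3,0,0,0,0],[1,0,5.5,-0.03,-0.02,0,0],[3,-3,5.7,-0.052,-0.033,0.003,0],[6,-7,5.7,-0.052,-0.033,0.003,0],[8.2,-12,5.7,-0.052,-0.033,0.003,0],[8.2,-12,5.7,-0.052,-0.033,0.003,0],[8.2,-12,5.7,-0.052,-0.033,0.003,0],[8.2,-12,5.7,-0.052,-0.033,0.003,0]]]}'; python3 - <<'E'
from h import *
where();goal(at(18,70,-6))
E
```

```text
time: 4.15
tool_pos: [610.4, -68.7, 193.7]
tcp_rot: [1.1, -88.3, -166.8]
ft_force: [0.3, 0.0, -0.3]
finger_gap: 0.1
grip_force: 0.0
phi 82.8 r 108.7 x -25.2 y,z -107.9 13.7
shift cm [ 5.22 -8.53  2.45] rotvec [-0.043 -0.031 -0.   ] tcp [610.4 -68.7 193.7] j [-48.1   5.5 143.  114.9  77.5 -61.8] F [ 0.3  0.  -0.3] t 4.15
```

The arm stalls at the elbow limit there. I'll fit a small kinematic model to the recorded poses to choose a tool direction that is reachable.

```bash
cat > kin.py <<'E'
import numpy as np
from scipy.optimize import least_squares
from scipy.spatial.transform import Rotation as Ro
D=[([-71.929,7.471,85.268,0,87.261,-4.893],(234.113,-552.446,192.492),(180,0,22.965)),
([-104.3,25.1,97.5,75.1,111.7,-35.7],(299.3,-501.4,301.8),(121.1,-89.7,70.7)),
([-75.7,12.3,143.0,90.4,91.9,-65.6],(502.4,-130.7,163.7),(10.1,-88.1,-175.4)),
([-48.1,5.5,143.0,114.9,77.5,-61.8],(610.4,-68.7,193.7),(1.1,-88.3,-166.8))]
E=lambda a,q:Ro.from_euler(a,q,degrees=True)
def fk(q,k):
    a1,d,h,L2,a3,L3,L,T=k
    W=E("z",q[0])*E("y",q[1]);V=W*E("y",q[2]);U=V*E("z",q[3]);G=U*E("y",q[4])*E("z",q[5]+T)
    return E("z",q[0]).apply([a1,d,h])+W.apply([0,0,L2])+V.apply([a3,0,L3])+G.apply([0,0,L]),G
def res(k):
    o=[]
    for q,p,e in D:
        P,G=fk(q,k);o+=list(P-p)+list(300*(G.inv()*E("xyz",e)).as_rotvec())
    return np.array(o)
K=least_squares(res,[0,50,350,350,0,350,250,90],x_scale=[50,50,100,100,50,100,100,50]).x
LO=np.array([-169,-51,2,-76,3,-152]);HI=np.array([169,129,142,256,156,152])
def ik(p,z,q0,free=True,G=None):
    def f(q):
        P,R=fk(q,K);return np.r_[(P-p)/10,(R.as_matrix()[:,2]-z)*20] if G is None else np.r_[(P-p)/10,20*(R.inv()*Ro.from_matrix(G)).as_rotvec()]
    s=least_squares(f,np.clip(q0,LO+.1,HI-.1),bounds=(LO,HI),x_scale=50);return s.x,np.abs(s.fun).max()
E
python3 - <<'E'
from kin import *
from h import at,AX,AY,AZ
print(K.round(1));print(res(K).round(1))
q0=D[3][0]
for yaw in(-20,-5,11.8,30,50,70):
  for pit in(0,20,40):
    y,p=np.radians([yaw,pit]);z=np.array([np.cos(y)*np.cos(p),np.sin(y)*np.cos(p),-np.sin(p)])
    o=[]
    for ph,r,x in((18,70,-6),(18,70,-90),(92,70,-6),(92,70,-90)):
        q,e=ik(at(ph,r,x),z,q0);o.append(f"{e:.2f}/{q[2]:.0f}")
    print(yaw,pit,o)
E
```

```text
[-2.000e-01  5.120e+01  3.180e+02  3.696e+02  6.180e+01  5.535e+02
  4.037e+02  9.000e+01]
[-0.   0.   0.1 -0.   0.   0.  -0.2  0.1 -0.2 -0.1 -0.2 -0.3  0.   0.1
  0.  -0.1 -0.1 -0.1  0.2  0.   0.1  0.2 -0.2  0.4]
-20 0 ['0.96/142', '3.33/142', '0.45/142', '2.42/142']
-20 20 ['0.64/142', '2.59/142', '1.33/142', '4.41/142']
-20 40 ['0.00/129', '0.33/139', '0.00/135', '0.93/142']
-5 0 ['3.12/142', '6.00/142', '2.65/142', '5.17/142']
-5 20 ['2.52/142', '4.11/142', '3.36/142', '6.57/142']
-5 40 ['0.00/135', '1.62/136', '0.00/139', '1.61/142']
11.8 0 ['3.05/142', '4.73/142', '0.87/142', '2.25/142']
11.8 20 ['1.97/142', '3.35/142', '1.75/142', '4.11/142']
11.8 40 ['0.00/134', '1.13/137', '0.00/136', '0.76/142']
30 0 ['0.00/140', '1.20/142', '0.00/131', '0.00/138']
30 20 ['0.00/138', '0.95/142', '0.00/134', '0.00/142']
30 40 ['0.00/126', '0.00/135', '0.00/126', '0.00/135']
50 0 ['0.00/119', '0.00/126', '0.00/110', '0.00/117']
50 20 ['0.00/119', '0.00/127', '0.00/114', '0.00/121']
50 40 ['0.00/112', '0.00/121', '0.00/111', '0.00/119']
70 0 ['0.00/96', '0.00/105', '0.00/88', '0.00/96']
70 20 ['0.00/98', '0.00/106', '0.00/92', '0.00/101']
70 40 ['0.00/95', '0.00/105', '0.00/93', '0.00/103']
```

The model fits to 0.3 mm. A tool yaw of 42° (30° off the axle, coming from the right) is reachable everywhere I need. First I turn in place.

```bash
cat >> h.py <<'E'
y2=np.radians(42);TZ=np.array([np.cos(y2),np.sin(y2),0]);TY=np.array([np.sin(y2),-np.cos(y2),0]);G2=np.c_[AZ,TY,TZ]
E
python3 - <<'E'
from h import *
from kin import ik,D
where();goal(at(83,109,-40),G2)
q=D[3][0]
for X in(at(83,109,-40),at(2,70,-2)-90*TZ,at(2,70,-2),at(92,70,-2)):
    q,e=ik(X,None,q,G=G2);print(q.round(),e.round(2))
E
```

```text
phi 82.8 r 108.7 x -25.2 y,z -107.9 13.7
shift cm [ 0.01 -0.03 -1.48] rotvec [ 0.484 -0.03   0.008] tcp [610.4 -68.7 193.7] j [-48.1   5.5 143.  114.9  77.5 -61.8] F [ 0.3  0.  -0.3] t 4.15
[-56.  23. 117.  84.  95. -51.] 0.0
[-58.   5. 130.  83.  97. -46.] 0.0
[-44.   6. 129.  93.  87. -45.] 0.0
[-49.  24. 119.  89.  91. -53.] 0.0
```

```bash
python3 -m handwheel '{"series": [[[0,0,-0.5,0.16,-0.01,0,0],[0,0,-1,0.32,-0.02,0,0],[0,0,-1.5,0.484,-0.03,0.008,0],[0,0,-1.5,0.484,-0.03,0.008,0],[0,0,-1.5,0.484,-0.03,0.008,0],[0,0,-1.5,0.484,-0.03,0.008,0]]]}'; python3 - <<'E'
from h import *
where();goal(at(2,70,-2)-90*TZ,G2)
E
```

```text
time: 4.9
tool_pos: [594.8, -71.0, 191.9]
tcp_rot: [-87.2, -89.8, -50.9]
ft_force: [-0.5, -0.1, 0.9]
finger_gap: 0.1
grip_force: 0.0
phi 83.6 r 107.6 x -41.0 y,z -106.9 11.9
shift cm [ 5.77 -7.09 -0.38] rotvec [ 0.001 -0.    -0.004] tcp [594.8 -71.  191.9] j [-55.7  22.9 117.7  84.1  94.9 -50.6] F [-0.5 -0.1  0.9] t 4.9
```

```bash
python3 -m handwheel '{"series": [[[2,-1,-2,0,0,0,0],[4,-3,-2,0,0,0,0],[5.8,-5.5,-1,0,0,0,0],[5.8,-7.1,-0.4,0,0,0,0],[5.8,-7.1,-0.4,0,0,0,0],[5.8,-7.1,-0.4,0,0,0,0]]]}'; python3 - <<'E'
from h import *
where();goal(at(2,70,-2),G2)
from bench import eyes
d=eyes.snapshot("wrist");cv2.imwrite("pics/w2.png",d["img"][:,:,::-1]);np.savez("pics/w2.npz",**d)
print(np.degrees(wheel(d,HUB)))
E
```

```text
time: 5.65
tool_pos: [545.1, -22.3, 250.5]
tcp_rot: [-91.4, -89.9, -46.6]
ft_force: [0.6, 0.0, 0.5]
finger_gap: -0.1
grip_force: 0.0
phi 34.9 r 85.9 x -79.6 y,z -49.1 70.5
shift cm [-0.05 -0.14  9.05] rotvec [ 0.001  0.    -0.002] tcp [545.1 -22.3 250.5] j [-57.7   4.8 130.3  83.1  96.8 -45.4] F [0.6 0.  0.5] t 5.65
spoke -33.9 n 1446 own -33.0 r 30.0 105.0
spoke 38.1 n 1239 own 36.6 r 47.0 105.0
spoke 182.1 n 62 own 175.5 r 67.0 94.0
spoke 254.1 n 504 own -103.7 r 30.0 105.0
2.0638999001777574
```

View pics/w2.png

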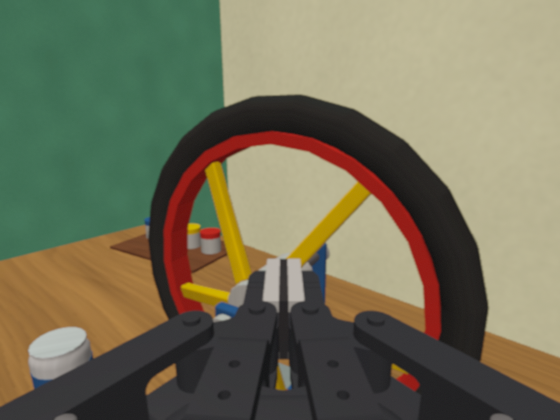

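The view shows the shut fingers at (285,270) aimed into the gap between the two upper spokes (tops at (215,170) and (365,190)); tyre and bar are clear. I insert along the tool axis.

```bash
python3 -m handwheel '{"series": [[[0,-0.1,2,0,0,0,0],[0,-0.1,4,0,0,0,0],[0,-0.1,5.5,0,0,0,0],[0,-0.1,7,0,0,0,0],[0,-0.1,8,0,0,0,0],[0,-0.1,9,0,0,0,0],[0,-0.1,9,0,0,0,0]]]}'; python3 - <<'E'
from h import *
where()
for p in(10,20,30,40,50,60,70,80,88):goal(at(p,70,-2),G2)
E
```

```text
time: 6.58
tool_pos: [611.5, 39.0, 250.4]
tcp_rot: [-94.0, -89.9, -44.0]
ft_force: [-0.7, -0.5, -0.3]
finger_gap: -0.1
grip_force: 0.0
phi 2.2 r 70.4 x -2.1 y,z -2.7 70.4
shift cm [-0.14  0.83 -0.47] rotvec [-0.     0.    -0.002] tcp [611.5  39.  250.4] j [-44.2   5.7 129.3  92.7  87.3 -45. ] F [-0.7 -0.5 -0.3] t 6.575
shift cm [-0.46  1.85 -1.06] rotvec [-0.     0.    -0.002] tcp [611.5  39.  250.4] j [-44.2   5.7 129.3  92.7  87.3 -45. ] F [-0.7 -0.5 -0.3] t 6.575
shift cm [-0.97  2.8  -1.62] rotvec [-0.     0.    -0.002] tcp [611.5  39.  250.4] j [-44.2   5.7 129.3  92.7  87.3 -45. ] F [-0.7 -0.5 -0.3] t 6.575
shift cm [-1.67  3.67 -2.12] rotvec [-0.     0.    -0.002] tcp [611.5  39.  250.4] j [-44.2   5.7 129.3  92.7  87.3 -45. ] F [-0.7 -0.5 -0.3] t 6.575
shift cm [-2.53  4.41 -2.55] rotvec [-0.     0.    -0.002] tcp [611.5  39.  250.4] j [-44.2   5.7 129.3  92.7  87.3 -45. ] F [-0.7 -0.5 -0.3] t 6.575
shift cm [-3.53  5.02 -2.91] rotvec [-0.     0.    -0.002] tcp [611.5  39.  250.4] j [-44.2   5.7 129.3  92.7  87.3 -45. ] F [-0.7 -0.5 -0.3] t 6.575
shift cm [-4.63  5.47 -3.17] rotvec [-0.     0.    -0.002] tcp [611.5  39.  250.4] j [-44.2   5.7 129.3  92.7  87.3 -45. ] F [-0.7 -0.5 -0.3] t 6.575
shift cm [-5.81  5.74 -3.32] rotvec [-0.     0.    -0.002] tcp [611.5  39.  250.4] j [-44.2   5.7 129.3  92.7  87.3 -45. ] F [-0.7 -0.5 -0.3] t 6.575
shift cm [-6.78  5.83 -3.38] rotvec [-0.     0.    -0.002] tcp [611.5  39.  250.4] j [-44.2   5.7 129.3  92.7  87.3 -45. ] F [-0.7 -0.5 -0.3] t 6.575
```

```bash
python3 -m handwheel '{"series": [[[-0.05,0.4,-0.25,0,0,0,0],[-0.15,0.85,-0.5,0,0,0,0],[-0.3,1.35,-0.75,0,0,0,0],[-0.45,1.85,-1.05,0,0,0,0],[-0.7,2.3,-1.35,0,0,0,0],[-0.95,2.8,-1.6,0,0,0,0],[-1.3,3.25,-1.85,0,0,0,0],[-1.65,3.65,-2.1,0,0,0,0],[-2.1,4.05,-2.35,0,0,0,0],[-2.5,4.4,-2.55,0,0,0,0],[-3,4.7,-2.75,0,0,0,0],[-3.5,5,-2.9,0,0,0,0]]]}'; python3 - <<'E'
from h import *
where()
for p in(65,70,80,88,92):goal(at(p,70,-2),G2)
from bench import eyes
d=eyes.snapshot("wrist");np.savez("pics/w3.npz",**d)
print(np.degrees(wheel(d,HUB)))
E
```

```text
time: 8.07
tool_pos: [623.2, -18.2, 215.0]
tcp_rot: [-94.4, -89.9, -43.6]
ft_force: [0.3, -0.4, 0.0]
finger_gap: -0.0
grip_force: 0.0
phi 60.2 r 70.3 x -2.4 y,z -61.0 35.0
shift cm [-0.54  0.23 -0.09] rotvec [ 0.     0.    -0.002] tcp [623.2 -18.2 215. ] j [-48.5  17.3 121.3  89.6  90.3 -48.4] F [ 0.3 -0.4  0. ] t 8.075
shift cm [-1.1   0.44 -0.21] rotvec [ 0.     0.    -0.002] tcp [623.2 -18.2 215. ] j [-48.5  17.3 121.3  89.6  90.3 -48.4] F [ 0.3 -0.4  0. ] t 8.075
shift cm [-2.28  0.71 -0.37] rotvec [ 0.     0.    -0.002] tcp [623.2 -18.2 215. ] j [-48.5  17.3 121.3  89.6  90.3 -48.4] F [ 0.3 -0.4  0. ] t 8.075
shift cm [-3.25  0.8  -0.42] rotvec [ 0.     0.    -0.002] tcp [623.2 -18.2 215. ] j [-48.5  17.3 121.3  89.6  90.3 -48.4] F [ 0.3 -0.4  0. ] t 8.075
shift cm [-3.74  0.8  -0.42] rotvec [ 0.     0.    -0.002] tcp [623.2 -18.2 215. ] j [-48.5  17.3 121.3  89.6  90.3 -48.4] F [ 0.3 -0.4  0. ] t 8.075
spoke -33.0 n 2571 own -30.1 r 30.0 105.0
spoke 39.0 n 3462 own 37.3 r 30.0 105.0
spoke 111.0 n 129 own 108.7 r 37.0 77.0
spoke 183.0 n 22 own -175.2 r 46.0 57.0
spoke 255.0 n 363 own -103.8 r 37.0 105.0
2.991688184149396
```

```bash
python3 - <<'E'
from h import *
d=load("w3");cv2.imwrite("pics/w3.png",d["img"][:,:,::-1])
from bench import eyes
d=eyes.snapshot("side");np.savez("pics/s3.npz",**d)
cv2.imwrite("pics/s3.png",cv2.resize(d["img"][130:340,190:420],None,fx=2.8,fy=2.8)[:,:,::-1])
E
```

```text
(no output)
```

View pics/w3.png

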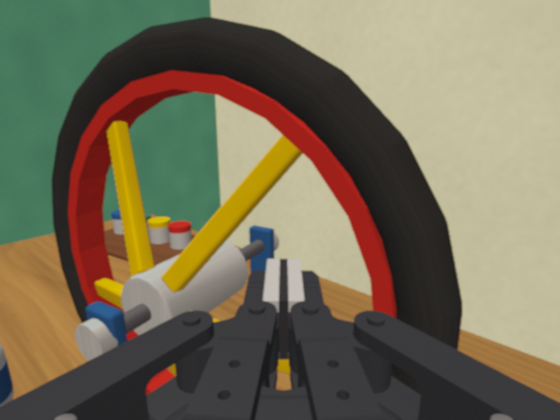

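View pics/s3.png

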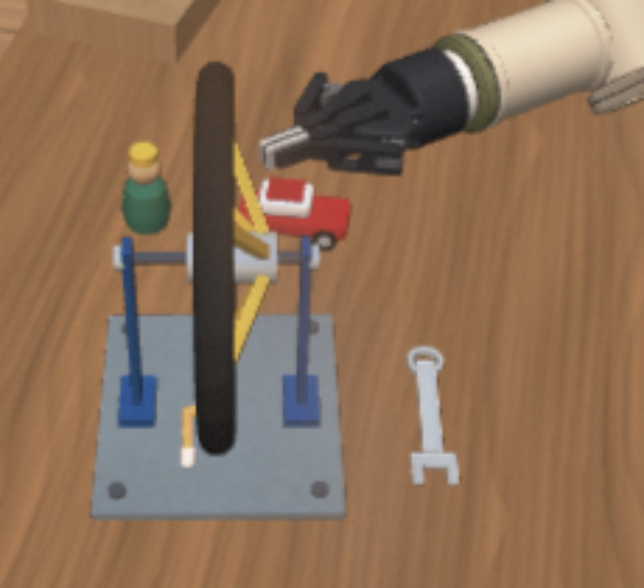

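The wrist view shows the fingers in front of the spoke that ends at (295,145). In the side view the fingertip is at about full-image (285,184), short of the wheel, which has not moved. I check the projection of the TCP.

```bash
python3 - <<'E'
from h import *
from bench import status
d=load("s3");X=status.sense()["tool_pos"]
for k in(0,10,20,30,40,50):print(k,proj(d,X-k*TZ).round(1))
print("hub near end",proj(d,HUB-46*AX),"far",proj(d,HUB+22*AX),"tyre top",proj(d,HUB+149*AZ))
w=load("w3");print(proj(w,X).round(1),proj(w,X-20*TZ).round(1), "hub near",proj(w,HUB-46*AX).round(1))
E
```

```text
0 [269.  190.9]
10 [273.  189.4]
20 [276.9 188. ]
30 [280.9 186.5]
40 [284.8 185.1]
50 [288.7 183.7]
hub near end [289.27288385 221.54899402] far [257.42405659 221.57475825] tyre top [266.70307877 165.36588613]
[283.8 246. ] [283.9 261.7] hub near [143.4 312.3]
```

```bash
python3 - <<'E'
from h import *
from bench import status,eyes
X=status.sense()["tool_pos"];w=load("w3");s=load("s3")
t=eyes.snapshot("top");np.savez("pics/t3.npz",**t);cv2.imwrite("pics/t3.png",t["img"][:,:,::-1])
for k in(0,10,20,30,40,50):print(k,"wrist",proj(w,X-k*TZ+11*AZ).round(1),proj(w,X-k*TZ-11*AZ).round(1),"top",proj(t,X-k*TZ+11*AZ).round(1),"side",proj(s,X-k*TZ+11*AZ-14*TY).round(1),proj(s,X-k*TZ-11*AZ-14*TY).round(1))
cv2.imwrite("pics/t3c.png",cv2.resize(t["img"][150:290,200:400],None,fx=4,fy=4)[:,:,::-1])
E
```

```text
0 wrist [283.8 226.1] [283.9 265.4] top [287.3 205.5] side [272.2 190.5] [272.2 198.3]
10 wrist [283.8 232.6] [283.9 273.7] top [290.  208.5] side [276.2 189. ] [276.2 196.8]
20 wrist [283.9 239.8] [284.  282.9] top [292.7 211.6] side [280.2 187.5] [280.2 195.4]
30 wrist [283.9 247.9] [284.  293.2] top [295.4 214.7] side [284.2 186.1] [284.1 193.9]
40 wrist [284. 257.] [284.1 304.7] top [298.1 217.8] side [288.1 184.6] [288.  192.4]
50 wrist [284.  267.4] [284.2 317.7] top [300.8 220.9] side [292.  183.2] [291.9 191. ]
```

View pics/t3c.png

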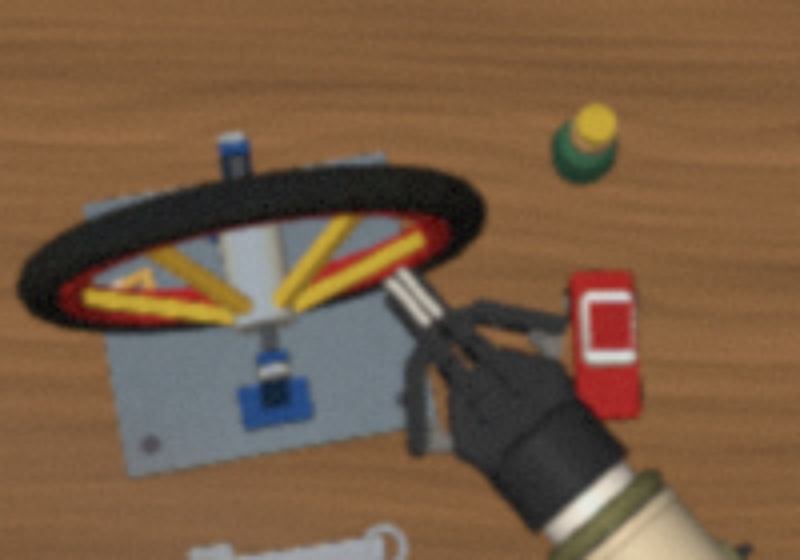

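Top view: fingertip mid at about (298.8,218.8), which matches a point 40 mm behind the reported TCP. All three cameras agree, so the real tip is about 40 mm short along the tool axis. I correct for that, go back to the entry point and insert deeper.

```bash
cat >> h.py <<'E'
def at2(phi,r=70,x=-2): return at(phi,r,x)+40*TZ
def where2():
    from bench import status
    s=status.sense();d=s["tool_pos"]-40*TZ-HUB;u,w=d@AY,d@AZ
    print("true phi",np.degrees(np.arctan2(-u,w)).round(1),"r",np.hypot(u,w).round(1),"x",(d@AX).round(1),"F",s["ft_force"].round(1),"t",s["time"])
E
python3 - <<'E'
from h import *
from kin import ik
where2();goal(at2(2)-50*TZ,G2)
q=[-48,17,121,90,90,-48]
for p in(0,30,60,90,100):
    q,e=ik(at2(p),None,q,G=G2);print(p,q.round(),e.round(2))
E
```

```text
true phi 66.6 r 88.2 x -36.9 F [-0.4  0.7 -1. ] t 8.225
shift cm [ 3.48 -5.04  1.97] rotvec [ 0.     0.    -0.003] tcp [623.1 -18.1 215. ] j [-48.5  17.3 121.3  89.6  90.3 -48.4] F [-0.4  0.7 -1. ] t 8.225
0 [-38.   7. 128.  97.  83. -45.] 0.0
30 [-41.  12. 124.  95.  85. -46.] 0.0
60 [-43.  18. 120.  94.  87. -48.] 0.0
90 [-44.  24. 118.  93.  87. -52.] 0.0
100 [-44.  26. 117.  93.  87. -54.] 0.0
```

```bash
python3 -m handwheel '{"series": [[[1.5,-0.5,-1.5,0,0,0,0],[3,-1.5,-1.5,0,0,0,0],[3.5,-3.5,-0.5,0,0,0,0],[3.5,-5,1,0,0,0,0],[3.5,-5,2,0,0,0,0],[3.5,-5,3,0,0,0,0],[3.5,-5,4,0,0,0,0],[3.5,-5,5,0,0,0,0],[3.5,-5,6,0,0,0,0],[3.5,-5,7,0,0,0,0],[3.5,-5,7,0,0,0,0]]]}'; python3 - <<'E'
from h import *
where2()
from bench import eyes
d=eyes.snapshot("wrist");np.savez("pics/w4.npz",**d);print(np.degrees(wheel(d,HUB)))
for p in(10,20,30,40,50,60,70,80,90):goal(at2(p),G2)
E
```

```text
time: 9.6
tool_pos: [642.0, 66.7, 250.4]
tcp_rot: [-94.4, -89.9, -43.5]
ft_force: [-0.1, 0.2, -0.1]
finger_gap: 0.2
grip_force: 0.0
true phi 1.5 r 70.4 x -1.1 F [-0.1  0.2 -0.1] t 9.6
spoke -34.0 n 2472 own -32.7 r 65.0 105.0
spoke 38.0 n 1802 own 36.0 r 89.0 105.0
spoke 254.0 n 31 own -93.3 r 66.0 77.0
1.986719255894727
shift cm [-0.14  0.84 -0.56] rotvec [-0.001  0.    -0.002] tcp [641.8  66.5 250.4] j [-38.2   7.1 127.7  96.9  83.1 -45.1] F [-0.2  0.   0.2] t 9.65
shift cm [-0.46  1.86 -1.16] rotvec [-0.001  0.    -0.002] tcp [641.8  66.5 250.4] j [-38.2   7.1 127.7  96.9  83.1 -45.1] F [-0.2  0.   0.2] t 9.65
shift cm [-0.97  2.82 -1.71] rotvec [-0.001  0.    -0.002] tcp [641.8  66.5 250.4] j [-38.2   7.1 127.7  96.9  83.1 -45.1] F [-0.2  0.   0.2] t 9.65
shift cm [-1.67  3.68 -2.22] rotvec [-0.001  0.    -0.002] tcp [641.8  66.5 250.4] j [-38.2   7.1 127.7  96.9  83.1 -45.1] F [-0.2  0.   0.2] t 9.65
shift cm [-2.53  4.43 -2.65] rotvec [-0.001  0.    -0.002] tcp [641.8  66.5 250.4] j [-38.2   7.1 127.7  96.9  83.1 -45.1] F [-0.2  0.   0.2] t 9.65
shift cm [-3.53  5.04 -3.  ] rotvec [-0.001  0.    -0.002] tcp [641.8  66.5 250.4] j [-38.2   7.1 127.7  96.9  83.1 -45.1] F [-0.2  0.   0.2] t 9.65
shift cm [-4.63  5.49 -3.26] rotvec [-0.001  0.    -0.002] tcp [641.8  66.5 250.4] j [-38.2   7.1 127.7  96.9  83.1 -45.1] F [-0.2  0.   0.2] t 9.65
shift cm [-5.81  5.76 -3.42] rotvec [-0.001  0.    -0.002] tcp [641.8  66.5 250.4] j [-38.2   7.1 127.7  96.9  83.1 -45.1] F [-0.2  0.   0.2] t 9.65
shift cm [-7.03  5.86 -3.47] rotvec [-0.001  0.    -0.002] tcp [641.8  66.5 250.4] j [-38.2   7.1 127.7  96.9  83.1 -45.1] F [-0.2  0.   0.2] t 9.65
```

Inserted without contact. Now a gentle push to 30° first.

```bash
python3 -m handwheel '{"series": [[[-0.05,0.4,-0.3,0,0,0,0],[-0.15,0.85,-0.55,0,0,0,0],[-0.3,1.35,-0.85,0,0,0,0],[-0.45,1.85,-1.15,0,0,0,0],[-0.7,2.35,-1.4,0,0,0,0],[-0.95,2.8,-1.7,0,0,0,0]]]}'; python3 - <<'E'
from h import *
where2()
from bench import eyes
d=eyes.snapshot("wrist");np.savez("pics/w5.npz",**d);print(np.degrees(wheel(d,HUB)))
for p in(40,50,60,70,80,90):goal(at2(p),G2)
E
```

```text
time: 10.4
tool_pos: [648.0, 33.4, 240.7]
tcp_rot: [-90.9, -89.9, -47.1]
ft_force: [-0.6, 3.5, 1.0]
finger_gap: -0.3
grip_force: 1.2
true phi 30.5 r 70.5 x -2.1 F [-0.6  3.5  1. ] t 10.4
spoke -17.5 n 4202 own -17.2 r 40.0 105.0
spoke 54.5 n 1136 own 50.4 r 54.0 105.0
spoke 270.5 n 715 own -83.5 r 46.0 105.0
18.49413858489662
shift cm [-0.69  0.74 -0.43] rotvec [ 0.001  0.    -0.002] tcp [648.2  32.7 240.5] j [-41.2  11.7 123.9  94.9  85.2 -45.8] F [-0.9  0.1 -0.2] t 10.45
shift cm [-1.55  1.49 -0.86] rotvec [ 0.001  0.    -0.002] tcp [648.2  32.7 240.5] j [-41.2  11.7 123.9  94.9  85.2 -45.8] F [-0.9  0.1 -0.2] t 10.45
shift cm [-2.55  2.1  -1.21] rotvec [ 0.001  0.    -0.002] tcp [648.2  32.7 240.5] j [-41.2  11.7 123.9  94.9  85.2 -45.8] F [-0.9  0.1 -0.2] t 10.45
shift cm [-3.65  2.54 -1.47] rotvec [ 0.001  0.    -0.002] tcp [648.2  32.7 240.5] j [-41.2  11.7 123.9  94.9  85.2 -45.8] F [-0.9  0.1 -0.2] t 10.45
shift cm [-4.83  2.82 -1.63] rotvec [ 0.001  0.    -0.002] tcp [648.2  32.7 240.5] j [-41.2  11.7 123.9  94.9  85.2 -45.8] F [-0.9  0.1 -0.2] t 10.45
shift cm [-6.04  2.91 -1.68] rotvec [ 0.001  0.    -0.002] tcp [648.2  32.7 240.5] j [-41.2  11.7 123.9  94.9  85.2 -45.8] F [-0.9  0.1 -0.2] t 10.45
```

The wheel turns with 3.5 N. Continue to 90°.

```bash
python3 -m handwheel '{"series": [[[-0.35,0.4,-0.2,0,0,0,0],[-0.7,0.75,-0.45,0,0,0,0],[-1.1,1.15,-0.65,0,0,0,0],[-1.55,1.5,-0.85,0,0,0,0],[-2.05,1.8,-1.05,0,0,0,0],[-2.55,2.1,-1.2,0,0,0,0],[-3.1,2.35,-1.35,0,0,0,0],[-3.65,2.55,-1.45,0,0,0,0],[-4.25,2.7,-1.55,0,0,0,0],[-4.85,2.8,-1.65,0,0,0,0],[-5.45,2.9,-1.7,0,0,0,0],[-6,2.9,-1.7,0,0,0,0]]]}'; python3 - <<'E'
from h import *
where2()
from bench import eyes
d=eyes.snapshot("wrist");np.savez("pics/w6.npz",**d);print(np.degrees(wheel(d,HUB)))
goal(at2(2)-50*TZ,G2)
E
```

```text
time: 11.95
tool_pos: [654.6, 0.9, 180.5]
tcp_rot: [-90.6, -89.9, -47.4]
ft_force: [0.7, 1.7, 3.6]
finger_gap: -0.0
grip_force: 1.6
true phi 89.6 r 68.9 x -2.3 F [0.7 1.7 3.6] t 11.95
spoke 33.1 n 7036 own 33.3 r 30.0 105.0
spoke 105.1 n 1593 own 95.8 r 30.0 60.0
spoke 177.1 n 256 own 170.4 r 30.0 71.0
spoke 321.1 n 3495 own -34.1 r 30.0 105.0
69.07205778220849
shift cm [ 7.02 -5.73 -1.64] rotvec [ 0.001  0.001 -0.003] tcp [654.4   1.  179.6] j [-43.8  24.2 118.   93.3  87.4 -52.1] F [ 0.2 -0.6 -0.1] t 12.0
```

```bash
python3 -m handwheel '{"series": [[[0.3,0,0,0,0,0,0],[0.3,0,-3,0,0,0,0],[0.5,0,-6,0,0,0,0],[3,-1,-6,0,0,0,0],[6,-3,-5,0,0,0,0],[7,-5.7,-3,0,0,0,0],[7,-5.8,-1.6,0,0,0,0],[7,-5.8,-0.5,0,0,0,0],[7,-5.8,-0.5,0,0,0,0]]]}'; python3 - <<'E'
from h import *
where2()
from bench import eyes
d=eyes.snapshot("wrist");np.savez("pics/w7.npz",**d);print(np.degrees(wheel(d,HUB)))
d=eyes.snapshot("side");np.savez("pics/s7.npz",**d);print(np.degrees(wheel(d,HUB)))
goal(at2(2),G2)
E
```

```text
time: 13.12
tool_pos: [612.7, 40.9, 250.7]
tcp_rot: [-100.4, -89.9, -37.6]
ft_force: [-0.4, 0.8, -0.8]
finger_gap: -0.1
grip_force: 0.0
true phi 16.7 r 73.8 x -35.1 F [-0.4  0.8 -0.8] t 13.125
spoke 34.2 n 2448 own 32.9 r 30.0 105.0
spoke 250.2 n 81 own -111.2 r 74.0 103.0
spoke 322.2 n 2614 own -36.4 r 41.0 105.0
70.20127982303603
nan
shift cm [-0.06  0.04  3.86] rotvec [ 0.     0.    -0.003] tcp [612.3  40.4 250.6] j [-43.9   5.7 129.3  92.9  87.1 -44.9] F [-0.2 -0.3  0.1] t 13.225h.py:32: RuntimeWarning: Mean of empty slice.
  m=np.angle(np.exp(5j*ph).mean())/5   # spoke angle modulo 72
  ret = ret.dtype.type(ret / rcount)
```

```bash
python3 -m handwheel '{"series": [[[0,0,1.3,0,0,0,0],[0,0,2.6,0,0,0,0],[0,0,3.9,0,0,0,0],[0,0,3.9,0,0,0,0],[-0.15,0.8,3.4,0,0,0,0],[-0.45,1.7,2.85,0,0,0,0],[-0.7,2.2,2.55,0,0,0,0],[-0.95,2.7,2.25,0,0,0,0],[-1.3,3.15,2,0,0,0,0],[-1.65,3.6,1.75,0,0,0,0],[-2.1,4,1.5,0,0,0,0],[-2.5,4.35,1.3,0,0,0,0]]]}'; python3 - <<'E'
from h import *
where2()
for p in(60,70,80,86):goal(at2(p),G2)
from bench import eyes
d=eyes.snapshot("wrist");np.savez("pics/w8.npz",**d);print(np.degrees(wheel(d,HUB)))
E
```

```text
time: 14.72
tool_pos: [650.9, 16.7, 225.6]
tcp_rot: [-92.1, -89.9, -45.9]
ft_force: [-0.7, 1.7, 2.6]
finger_gap: 0.3
grip_force: 1.3
true phi 49.1 r 69.6 x -2.6 F [-0.7  1.7  2.6] t 14.725
shift cm [-1.06  0.72 -0.35] rotvec [ 0.     0.    -0.002] tcp [650.9  16.7 225.6] j [-42.6  15.6 121.7  94.   86.3 -47.2] F [-0.7  1.7  2.6] t 14.725
shift cm [-2.16  1.17 -0.61] rotvec [ 0.     0.    -0.002] tcp [650.9  16.7 225.6] j [-42.6  15.6 121.7  94.   86.3 -47.2] F [-0.7  1.7  2.6] t 14.725
shift cm [-3.34  1.45 -0.77] rotvec [ 0.     0.    -0.002] tcp [650.9  16.7 225.6] j [-42.6  15.6 121.7  94.   86.3 -47.2] F [-0.7  1.7  2.6] t 14.725
shift cm [-4.07  1.53 -0.81] rotvec [ 0.     0.    -0.002] tcp [650.9  16.7 225.6] j [-42.6  15.6 121.7  94.   86.3 -47.2] F [-0.7  1.7  2.6] t 14.725
spoke -0.8 n 5531 own -1.5 r 30.0 105.0
spoke 71.2 n 272 own 64.3 r 64.0 105.0
spoke 287.2 n 1907 own -68.4 r 30.0 105.0
35.16265208525466
```

```bash
python3 -m handwheel '{"series": [[[-0.5,0.35,-0.15,0,0,0,0],[-1.05,0.7,-0.35,0,0,0,0],[-1.6,0.95,-0.5,0,0,0,0],[-2.15,1.15,-0.6,0,0,0,0],[-2.75,1.3,-0.7,0,0,0,0],[-3.35,1.45,-0.75,0,0,0,0],[-3.8,1.5,-0.8,0,0,0,0],[-4.2,1.55,-0.8,0,0,0,0],[-4.2,1.55,-0.8,0,0,0,0]]]}'; python3 - <<'E'
from h import *
where2()
from bench import eyes
for n in("wrist","side","top"):
    d=eyes.snapshot(n);np.savez(f"pics/{n}9.npz",**d)
    if n=="wrist":print(np.degrees(wheel(d,HUB)))
    else:
        for th in(-6,-3,0,3):
            t=np.radians(th);print(n,th,proj(d,HUB+23*AX+160*(-np.sin(t)*AY+np.cos(t)*AZ)).round(1))
S,T=load("side9"),load("top9")
a=cv2.resize(S["img"][130:200,220:300],None,fx=5,fy=5,interpolation=2);b=cv2.resize(T["img"][160:230,200:330],None,fx=4,fy=4,interpolation=2)[:,:390]
b=cv2.resize(T["img"][160:230,225:305],None,fx=5,fy=5,interpolation=2)
cv2.imwrite("pics/c9.png",np.hstack([a,b])[:,:,::-1])
E
```

```text
time: 15.9
tool_pos: [655.2, 0.1, 183.1]
tcp_rot: [-108.8, -89.8, -29.2]
ft_force: [0.2, 0.4, 0.6]
finger_gap: 0.1
grip_force: 0.1
true phi 87.5 r 69.8 x -1.8 F [0.2 0.4 0.6] t 15.9
spoke 31.2 n 6960 own 31.3 r 30.0 105.0
spoke 103.2 n 1411 own 93.3 r 30.0 61.0
spoke 175.2 n 220 own 166.4 r 30.0 67.0
spoke 319.2 n 3371 own -36.0 r 30.0 105.0
67.15694488045654
side -6 [254.5 166.3]
side -3 [254.6 163.5]
side 0 [254.8 160.8]
side 3 [254.9 158.4]
top -6 [252.  187.7]
top -3 [255.7 187. ]
top 0 [259.5 186.4]
top 3 [263.2 185.8]
```

View pics/c9.png

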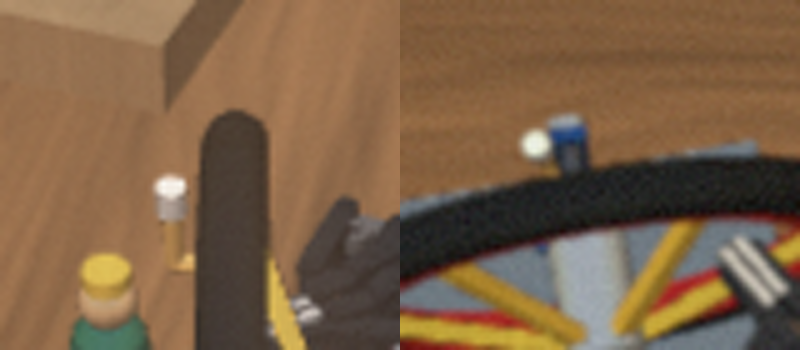

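The cap is at top pixel (252.2,189) and side pixel (254,166.5), both giving about -5.8°. I push about 5° more, gently.

```bash
python3 -m handwheel '{"series": [[[-0.2,0,0,0,0,0,0],[-0.4,0,0,0,0,0,0],[-0.55,0,0,0,0,0,0],[-0.6,0,0,0,0,0,0],[-0.6,0,0,0,0,0,0]]]}'; cat >> h.py <<'E'
def cap(d,n):
    x0,y0,x1,y1=(235,150,275,185) if n=="side" else (235,175,285,200)
    h=cv2.cvtColor(d["img"][y0:y1,x0:x1],cv2.COLOR_RGB2HSV)
    w=cv2.inRange(h,(0,0,165),(180,70,255));k,l,st,ce=cv2.connectedComponentsWithStats(w);i=1+np.argmax(st[1:,4])
    b=cv2.inRange(h,(100,130,40),(125,255,255));m=np.argwhere(b)
    print(n,"cap",(ce[i]+[x0,y0]).round(1),st[i,4],"blue",(m.mean(0)[::-1]+[x0,y0]).round(1) if len(m) else None)
    return ce[i]+[x0,y0]
E
python3 - <<'E'
from h import *
where2()
from bench import eyes
D={}
for n in("wrist","side","top"):
    d=eyes.snapshot(n);np.savez(f"pics/{n}10.npz",**d);D[n]=d
    if n=="wrist":print(np.degrees(wheel(d,HUB)))
    else:
        D[n+"c"]=cap(d,n);print("pred 0",proj(d,HUB+23*AX+160*AZ).round(1),proj(d,HUB+23*AX+155*AZ).round(1),"far bar top",proj(d,HUB+68*AX+14*AZ).round(1))
X=tri([(D["side"],D["sidec"]),(D["top"],D["topc"])]);e=X-HUB;print("cap xyz stand",e@AX,e@AY,e@AZ,"deg",np.degrees(np.arctan2(-e@AY,e[2])))
E
```

```text
time: 16.68
tool_pos: [655.2, 0.3, 177.8]
tcp_rot: [-94.5, -89.9, -43.5]
ft_force: [0.6, 1.7, 2.3]
finger_gap: 0.5
grip_force: 1.2
true phi 91.8 r 69.6 x -1.8 F [0.6 1.7 2.3] t 16.675
spoke 35.1 n 7165 own 35.3 r 30.0 105.0
spoke 107.1 n 1824 own 98.5 r 30.0 61.0
spoke 179.1 n 360 own 172.6 r 30.0 77.0
spoke 323.1 n 3632 own -32.0 r 30.0 105.0
71.05738910891156
side cap [253.6 165.2] 37 blue None
pred 0 [254.8 160.8] [254.8 162.9] far bar top [235.5 216.7]
top cap [256.6 186.7] 28 blue [261.  186.5]
pred 0 [259.5 186.4] [259.5 187. ] far bar top [258.1 185.9]
cap xyz stand 25.173261354418724 6.19220710288309 153.99006846215678 deg -2.3027218140051975
```

Cap triangulates at about -2.3°, spokes (close, partly hidden view) at -0.9°. I back away for a cleaner view and compute a good spot for it.

```bash
python3 - <<'E'
from h import *
from kin import ik
from bench import status
X=status.sense()["tool_pos"];d=load("wrist10")
q0=status.sense()["joint_pos"]
for x,y,z in((-90,-150,-40),(-80,-170,-60),(-110,-170,-60),(-90,-190,-70),(-120,-200,-60),(-140,-220,-60)):
    p=HUB+x*AX+y*AY+z*AZ+40*TZ;q,e=ik(p,None,q0,G=G2);D=dict(d);D["t"]=d["t"]+d["R"]@(X-p)
    print((x,y,z),q.round(),e.round(2),[proj(D,HUB+120*(-np.sin(a)*AY+np.cos(a)*AZ)).round().tolist() for a in(0,1.57,3.14,4.71)])
    goal(p,G2)
E
```

```text
(-90, -150, -40) [-58.  32. 113.  81.  96. -56.] 0.0 [[162.0, -29.0], [314.0, 155.0], [188.0, 283.0], [84.0, 139.0]]
shift cm [ -3.78   2.52 -11.66] rotvec [ 0.     0.    -0.002] tcp [6.552e+02 2.000e-01 1.778e+02] j [-43.8  24.6 117.7  93.3  87.4 -52.3] F [0.2 1.2 2.8] t 16.825
(-80, -170, -60) [-58.  37. 108.  82.  96. -56.] 0.0 [[127.0, -62.0], [279.0, 122.0], [161.0, 262.0], [58.0, 117.0]]
shift cm [ -5.77   4.75 -11.8 ] rotvec [ 0.     0.    -0.002] tcp [6.552e+02 2.000e-01 1.778e+02] j [-43.8  24.6 117.7  93.3  87.4 -52.3] F [0.2 1.2 2.8] t 16.825
(-110, -170, -60) [-62.  36. 110.  79.  97. -57.] 0.0 [[161.0, -47.0], [301.0, 120.0], [186.0, 250.0], [88.0, 116.0]]
shift cm [ -5.78   3.25 -14.4 ] rotvec [ 0.     0.    -0.002] tcp [6.552e+02 2.000e-01 1.778e+02] j [-43.8  24.6 117.7  93.3  87.4 -52.3] F [0.2 1.2 2.8] t 16.825
(-90, -190, -70) [-60.  40. 106.  80.  97. -56.] 0.0 [[119.0, -67.0], [260.0, 105.0], [153.0, 243.0], [54.0, 106.0]]
shift cm [ -6.77   5.98 -13.67] rotvec [ 0.     0.    -0.002] tcp [6.552e+02 2.000e-01 1.778e+02] j [-43.8  24.6 117.7  93.3  87.4 -52.3] F [0.2 1.2 2.8] t 16.825
(-120, -200, -60) [-64.  38. 107.  77.  99. -56.] 0.0 [[145.0, -36.0], [272.0, 119.0], [171.0, 241.0], [79.0, 115.0]]
shift cm [ -5.77   5.34 -16.77] rotvec [ 0.     0.    -0.002] tcp [6.552e+02 2.000e-01 1.778e+02] j [-43.8  24.6 117.7  93.3  87.4 -52.3] F [0.2 1.2 2.8] t 16.825
(-140, -220, -60) [-66.  39. 105.  75. 101. -55.] 0.0 [[148.0, -24.0], [264.0, 118.0], [171.0, 232.0], [86.0, 115.0]]
shift cm [ -5.77   6.06 -19.5 ] rotvec [ 0.     0.    -0.002] tcp [6.552e+02 2.000e-01 1.778e+02] j [-43.8  24.6 117.7  93.3  87.4 -52.3] F [0.2 1.2 2.8] t 16.825
```

```bash
python3 -m handwheel '{"series": [[[0.3,0,0,0,0,0,0],[0.3,0,-3,0,0,0,0],[0.3,0,-6,0,0,0,0],[0,1,-10,0,0,0,0],[-1,3,-14,0,0,0,0],[-1.8,5.3,-16.8,0,0,0,0],[-1.8,5.3,-16.8,0,0,0,0],[-1.8,5.3,-16.8,0,0,0,0]]]}'; cat > meas.py <<'E'
from h import *
def fit(d,H=HUB):
    h=cv2.cvtColor(d["img"],cv2.COLOR_RGB2HSV);y=cv2.erode(cv2.inRange(h,(20,150,80),(32,255,255)),np.ones((3,3)))
    y[230:,240:]=0
    p=np.argwhere(y)[:,::-1];c=-d["R"].T@d["t"];V=(d["R"].T@np.linalg.inv(d["mtx"])@np.c_[p,np.ones(len(p))].T).T
    def ang(v):
        Hh=H+v[0]*AY+v[1]*AZ;r=np.full(len(p),70.)
        for _ in range(25):
            x=-36+36*(r-18)/96-3;X=c+V*((x-(c-Hh)@AX)/(V@AX))[:,None]-Hh;r=.5*r+.5*np.clip(np.hypot(X@AY,X@AZ),5,140)
        return np.arctan2(-(X@AY),X@AZ),np.hypot(X@AY,X@AZ)
    f0,r0=ang((0,0));k=(r0>35)&(r0<105)
    def f(v):
        a,r=ang(v);return (r*np.sin(5*(a-v[2]-np.radians(36)))/5)[k]
    th0=(np.angle(np.exp(5j*f0[k]).mean())/5-np.radians(36)+.6283)%1.2566-.6283
    s=least_squares(f,[0,0,th0],loss="soft_l1",f_scale=3,x_scale=[1,1,.02]);s2=least_squares(lambda t:f([0,0,t[0]]),[th0],loss="soft_l1",f_scale=3)
    print("fit dy dz th(deg mod 72)",s.x[:2].round(2),np.degrees(s.x[2]).round(2),"hub fixed",np.degrees(s2.x[0]).round(2),"n",k.sum())
E
python3 - <<'E'
from meas import *
where2()
from bench import eyes
D={}
for n in("wrist","side","top"):
    d=eyes.snapshot(n);np.savez(f"pics/{n}11.npz",**d);D[n]=d
fit(D["wrist"]);print("w1 ref");fit(load("w1"));fit(load("w2"))
c=[cap(D[n],n) for n in("side","top")]
X=tri([(D["side"],c[0]),(D["top"],c[1])]);e=X-HUB;print("cap",e@AX,e@AY,e@AZ,np.degrees(np.arctan2(-e@AY,e[2])))
w=cv2.resize(D["wrist"]["img"],(400,300));o=np.zeros((600,800,3),np.uint8);o[:300,:400]=w
o[:300,400:]=cv2.resize(D["top"]["img"][170:245,215:315],(400,300),interpolation=2);o[300:,:400]=cv2.resize(D["side"]["img"][150:240,205:325],(400,300),interpolation=2)
cv2.imwrite("pics/c11.png",o[:,:,::-1])
E
```

```text
time: 17.82
tool_pos: [565.7, -151.2, 159.5]
tcp_rot: [-96.9, -89.8, -41.2]
ft_force: [0.2, 0.5, -0.6]
finger_gap: -0.4
grip_force: 0.0
true phi 95.9 r 200.6 x -120.4 F [ 0.2  0.5 -0.6] t 17.825
fit dy dz th(deg mod 72) [-4.11  1.13] -2.36 hub fixed -2.29 n 4291
w1 ref
fit dy dz th(deg mod 72) [-1.44  0.8 ] 0.61 hub fixed 0.64 n 4601
fit dy dz th(deg mod 72) [-0.42  2.98] 1.51 hub fixed 1.69 n 2487
side cap [253.6 165.2] 37 blue None
top cap [256.7 186.8] 27 blue [261.  186.5]
cap 25.070014404043604 6.159283829034192 153.9212563598004 -2.291514470877996
```

View pics/c11.png

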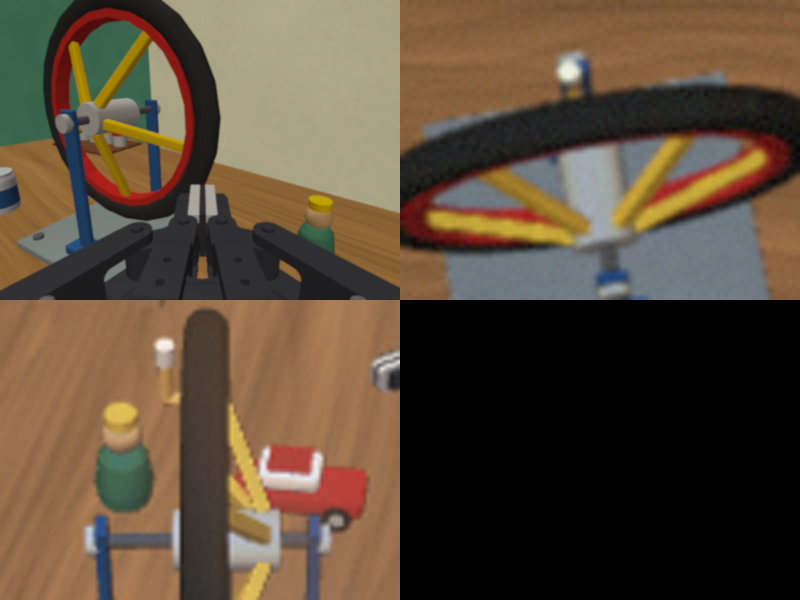

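The composite shows the wheel freed, the white cap at about top pixel (257,187) and side (254,165). Cap and spokes agree on -2.3°, so I re-enter and push the same spoke 2.8 mm further.

```bash
python3 -m handwheel '{"series": [[[1.4,-3,14,0,0,0,0],[2.4,-5.3,10.8,0,0,0,0],[2.4,-5.3,10.8,0,0,0,0],[2.4,-5.3,13,0,0,0,0],[2.4,-5.3,15,0,0,0,0],[2.4,-5.3,16.8,0,0,0,0],[2.4,-5.3,16.8,0,0,0,0],[2.1,-5.3,16.8,0,0,0,0],[1.8,-5.3,16.8,0,0,0,0],[1.65,-5.3,16.8,0,0,0,0],[1.5,-5.3,16.8,0,0,0,0],[1.5,-5.3,16.8,0,0,0,0]]]}'; python3 - <<'E'
from meas import *
where2()
from bench import eyes
D={n:eyes.snapshot(n) for n in("side","top")}
c=[cap(D[n],n) for n in("side","top")]
X=tri([(D["side"],c[0]),(D["top"],c[1])]);e=X-HUB;print("cap",e@AX,e@AY,e@AZ,np.degrees(np.arctan2(-e@AY,e[2])))
E
```

```text
time: 19.48
tool_pos: [655.2, -0.0, 174.8]
tcp_rot: [-93.8, -89.9, -44.3]
ft_force: [-0.7, 0.4, 2.0]
finger_gap: 0.0
grip_force: 1.0
true phi 94.3 r 70.1 x -1.8 F [-0.7  0.4  2. ] t 19.475
side cap [253.6 163.2] 37 blue None
top cap [259.7 186.4] 29 blue [255. 187.]
cap 25.130874224793537 -0.7442647853891664 153.56499127116797 0.27768631904869984
```

```bash
python3 -m handwheel '{"series": [[[0.3,0,0,0,0,0,0],[0.6,0,0,0,0,0,0],[0.6,0,-3,0,0,0,0],[0.6,0,-6,0,0,0,0],[0.3,1,-10,0,0,0,0],[-0.7,3,-14,0,0,0,0],[-1.5,5.3,-16.8,0,0,0,0],[-1.5,5.3,-16.8,0,0,0,0],[-1.5,5.3,-16.8,0,0,0,0],[-1.5,5.3,-16.8,0,0,0,0]]]}'; python3 - <<'E'
from meas import *
where2()
from bench import eyes
D={n:eyes.snapshot(n) for n in("wrist","side","top")}
fit(D["wrist"])
c=[cap(D[n],n) for n in("side","top")]
X=tri([(D["side"],c[0]),(D["top"],c[1])]);e=X-HUB;print("cap",e@AX,e@AY,e@AZ,np.degrees(np.arctan2(-e@AY,e[2])))
o=np.hstack([cv2.resize(D["wrist"]["img"],(400,300)),cv2.resize(D["top"]["img"],(400,300))]);cv2.imwrite("pics/c12.png",o[:,:,::-1])
# has anything else moved: difference of the top view against the first one, away from wheel and arm
a=load("top0")["img"].astype(int);b=D["top"]["img"].astype(int)
for n,(x0,y0,x1,y1) in dict(car=(338,214,364,258),doll=(334,172,360,198),tin=(158,245,192,277),spanner=(243,276,305,305),plate=(224,215,260,272)).items():
    print(n,np.abs(a[y0:y1,x0:x1]-b[y0:y1,x0:x1]).mean().round(1))
E
```

```text
time: 20.82
tool_pos: [565.7, -150.2, 159.8]
tcp_rot: [-90.0, -89.8, -48.0]
ft_force: [0.9, -0.2, -0.3]
finger_gap: -0.0
grip_force: 0.0
true phi 95.8 r 199.6 x -120.2 F [ 0.9 -0.2 -0.3] t 20.825
fit dy dz th(deg mod 72) [-4.07  1.06] 0.05 hub fixed 0.13 n 4328
side cap [253.6 163.2] 37 blue None
top cap [259.7 186.4] 29 blue [255. 187.]
cap 25.130874224793537 -0.7442647853891664 153.56499127116797 0.27768631904869984
car 10.1
doll 2.5
tin 2.4
spanner 2.3
plate 3.5
```

```bash
python3 - <<'E'
from h import *
from bench import eyes
def red(im,b):
    x0,y0,x1,y1=b;h=cv2.cvtColor(im[y0:y1,x0:x1],cv2.COLOR_RGB2HSV);m=cv2.inRange(h,(0,150,60),(8,255,255))|cv2.inRange(h,(172,150,60),(180,255,255));p=np.argwhere(m);return (p.mean(0)[::-1]+[x0,y0]).round(2),len(p)
for n,b in(("side",(284,190,320,222)),("top",(338,214,364,258))):
    print(n,red(load(n+"0")["img"],b),red(eyes.snapshot(n)["img"],b))
t=eyes.snapshot("top")["img"].astype(int);d=np.abs(t-load("top0")["img"].astype(int))[214:258,338:364].max(2)
print((d>40).sum(0),(d>40).sum(1))
E
```

```text
side (array([300.07, 205.19]), 351) (array([299.97, 205.19]), 351)
top (array([350.67, 237.47]), 436) (array([350.07, 233.93]), 343)
[ 0  0  0  0  0  0  0  0  0  0  7  9 11 12 12 12 10 11 11 10  9  8  6  5
  4  3] [ 0  0  0  0  0  0  0  0  0  0  0  0  0  0  0  0  0  0  0  0  0  0  0  0
  0  0  0  0  0  0  0  0  3  7 10 11 12 12 13 14 15 15 15 13]
```

The side view shows the car unmoved; in the top view the arm only covers its lower edge. The wheel is at about 0.1–0.3° and the arm is clear.

```bash
python3 -c "
from bench import r
print(r.hand_in())"
```

```text
the job is handed in; nothing more can be done
None
```

The valve stem points straight up, within about 0.3° by the cap and spoke measurements, after gentle spoke pushes with about 4 N at the wrist, and the wheel was at rest with the arm clear when I handed the job in at about 21 s; the image checks showed no sign that the stand or the loose objects had moved.

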